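# Bring the test wheel's valve stem to the top

### The arm

A 7-joint arm with a two-finger parallel gripper is mounted at the origin on the work surface. World frame = base frame: x ahead of the robot, y to its left, z up, the work surface at z = 0. Lengths are in m, angles in rad, forces in N, time in s.
With the tool pointing down it reaches from about 0.425 to 0.95 m from the base axis. Payload 4.7 kg.
Tool frame: the origin (TCP) lies between the finger pads; the fingertips stand ahead of it and the grasp point (between the pads) lies 6 mm ahead of it (ctrl.tip_extent is the z of the fingertips in the tool frame, in m); z points along the fingers, y is the line along which they close (so a half turn about z gives the same grasp; the last joint's range is limited). The gripper opens to 85 mm and grips with 20 to 120 N. Pads are 22 mm wide; open, the fingers measure 114 mm over their backs; the gripper's body (76 mm by 85 mm) begins 54 mm behind the grasp point. The pads swing forward as they close: fully open they stand 13 mm farther back than shut.
Start: joints at [1.11, 0.469, -0.049, 1.532, 0.024, 1.141, -0.082], TCP at [0.283, -0.613, 0.256] pointing down, gripper open.
Joint ranges: [-2.59, 2.59], [-0.33, 1.99], [-1.39, 1.29], [0.1, 2.45], [-1.04, 4.18], [0.21, 1.99], [-2.66, 2.66]. Speed limits (rad/s): [2.57, 2.57, 3.14, 3.14, 3.14, 3.14, 3.14].

### API

Orientations are given as a unit quaternion [w, x, y, z].
In Python, from cell import ctrl gives the robot as it stands.
- The arm moves only by the tool drive_tool, never from a script. Its argument "deltas" is a list of rows, each a list of 7 numbers: the shift along the tool's x, y, z in mm, then the turn, a rotation vector about the tool's x, y, z in rad, then the opening, from 0 (shut) to 1 (fully open). In form: [[x, y, z, wx, wy, wz, claw], ...]. A call has 1 to 8 rows; each row is the pose to reach, as a shift and turn from the pose commanded when the call began, along the tool's axes at that moment; what a row does not reach only later rows make up. A row lasts 1/12 s, in which the tool goes at most 41.7 mm and 7.16 degrees, less where a joint would pass 70% of its speed; a pose out of reach is approached as far as the arm can. A call with a gripper value outside its range is refused whole. The fingers move at their own pace and stop on an object; "grip_force" is the grip in N (left out, the last holds). Time passes only in rows, so rows that repeat a pose let the fingers close. It gives the time, the measured TCP pose, the force, the opening and the grip force at its end, in the units of the state.
- ctrl.read_state(): the state, without advancing time (a new reading comes with each control period).
- ctrl.grab_frame(name): name is "scene" or "top" or "wrist"; returns a dict with "img" (400x640x3 uint8, red, green, blue), "fx", "fy", "cx", "cy" (pixels), "R" (3x3) and "t" (3): a world point X has camera coordinates R X + t. Camera axes: x right, y down, z forward; pixel columns grow to the right and rows downward; lengths in m; the calibration is good to about 2 mm. A picture is of the moment at which its call begins. There is no depth.
- ctrl.sign_off(): hands the job in; it is judged then, once.
The state is a dict: "time_s": time; "q": joint angles; "dq": joint speeds; "joint_efforts": joint torques, N m; "tool_pos": TCP position; "tcp_rot": TCP orientation; "force": force on the tool from outside, world axes, zero at the start; "wrist_torque": the same for the moment, N m; "gripper_width": finger opening in m; "gripper_force": force on a finger pad.
Only numpy, scipy, OpenCV 4.12 (cv2) and the standard library are available. Lean on these libraries where they do the work, as an engineer would, in place of code of your own. Each camera call takes 0.05 s, during which the arm holds its last target. There are 200 camera calls.

### The job

The spoked wheel on the sloping test stand has to be at its zero position before its encoder is reset: push its spokes round with the fingertips, one spoke after another, until the valve stem is at the very top of the wheel (twelve o'clock, straight upslope of the hub), and leave it standing still there. Push only on the spokes, not on the tyre, and leave the meter, the solder spool and the screwdriver where they are.

Things in the scene. Friction and masses are not known exactly. Their poses are not given: they have to be found in the camera images.
- stand: Fixed stand, steel base 280 x 370 x 14 mm, at varying places and yaws. Its wheel faces the robot and leans back 55 degrees from upright. Origin on the table, 150 mm below the wheel's centre; x away from the wheel's face side, y left as seen from the robot, z up. In this frame upslope in the wheel's plane = (0.819, 0, 0.574), out of the wheel's face = (-0.574, 0, 0.819). Behind the wheel 60 mm are free but for the axle.
- bar (a point): Middle of the fixed aluminium bar, 22 mm wide (upslope), 10 mm thick, that runs level right across the wheel's front; 39 mm out from the wheel's middle plane (faces 34 and 44 mm out; a nut 24 mm across rises 7 mm more). It ends at posts 162 mm left and right. A finger between spokes cannot pass it: push in the wheel's upper or lower half, draw out to change over.
- hub (a point): Centre of the wheel, on its axis and in its middle plane, 150 mm above the table. Hub 60 mm in diameter, 58 mm long.
- valve (a point): Point on the short valve stem (black rubber with a brass tip, 12 mm thick, reaching inwards from the rim to 74 mm from the wheel's axis), 80 mm from the wheel's axis, in the wheel's middle plane; it turns with the wheel.
- wheel (a joint): Angle of the wheel, rad: 0 (or any whole turn) = valve stem at the very top; positive turns it anticlockwise as seen from the robot, so at +pi/2 the stem is at the left (+y of the stand). Turns either way without stops; stays where it is left (about 0.25 N m of friction, so about 4.5 N at 56 mm from the axis).
- spokes: Five straight aluminium spokes (at 36, 108, 180, 252 and 324 degrees from the stem). Each is 16 mm wide, from the hub (30 mm from the axis) to the rim (94 mm), and stands from 7 mm behind to 13 mm in front of the wheel's middle plane. Origin at the wheel's centre, x towards the valve stem, z out of the face towards the robot.
- tyre: Black tyre with round section 36 mm thick, from 100 to 136 mm from the wheel's axis; a 12 mm thick rim lies inside it, from 94 mm. Turns with the wheel. Not to be pushed on.
- meter: Bystander: yellow hand multimeter, 170 x 85 x 44 mm, lying loose; origin under its centre, long side along x.
- spool: Bystander: black spool of solder, 56 mm in diameter, 40 mm high, standing loose; origin under its centre.
- driver: Bystander: screwdriver 180 mm long lying loose along its x; origin under its middle.

How it is judged:
On the way, in this order (a step that is already met when the one before it is completed fails the run):
1. a spoke is pushed with the fingers (contact force between the fingers and spokes above 1 N), for 0.05 s.
2. the valve stem is at the top of the wheel (y of valve in the frame of stand between -0.0105 and 0.0105 m and z of valve in the frame of stand above 0.17 m), for 0.2 s.
At the end, for the whole second after the job is handed in: The valve stem is at the top of the wheel, within 10.5 mm sideways (about 7.5 degrees) of straight upslope of the hub, the wheel stands still, and the bystanders lie within 30 mm of where they were (all of step 2 and velocity of joint wheel between -0.05 and 0.05 rad/s and not (distance of meter from where it was at the start of the episode above 0.03 m) and not (distance of spool from where it was at the start of the episode above 0.03 m) and not (distance of driver from where it was at the start of the episode above 0.03 m)); the robot touches nothing.
It fails at once if the tyre is pushed (over 5 N) (contact force between any of the fingers, the arm and tyre above 5 N).
It fails at once if a bystander is moved by more than 30 mm or lifted (distance of any of meter, spool, driver from where it was at the start of the episode above 0.03 m).
It also fails if it takes over 61 s, if anything falls off the work surface, if the arm or the gripper's body presses on something with over 40 N, if the wrist force passes 120 N, or if a joint passes its speed limit or range.

## Working session

There is one attempt and no reset: what is moved stays moved. The work goes in short steps, Python scripts to look and compute and a tool call to move; the robot and the scene stay as the last step left them, time stands still between calls to the robot, and variables do not carry over. Pictures are saved under pics/ and viewed, at most 12 in all, crops included, and the job is handed in when it is done.

Besides the shell and the picture viewer there is one more tool, called after "Call:" as name(argument=value, ...) on one line, values as JSON. drive_tool: Moves the arm, as the interface text tells. Its arguments: {"type":"object","properties":{"deltas":{"type":"array"},"grip_force":{"type":"number"}},"required":["deltas"]}

```bash
mkdir -p pics; ls; python3 - <<'E'
from cell import ctrl
import cv2,numpy as np
print(ctrl.read_state(), ctrl.tip_extent)
for n in ["scene","top"]:
    f=ctrl.grab_frame(n)
    cv2.imwrite(f"pics/{n}0.png",f["img"][:,:,::-1])
    np.savez(f"pics/{n}0.npz",**f)
    print(n,f["fx"],f["cx"],f["cy"],(-np.array(f["R"]).T@f["t"]).round(3))
E
```

```text
pics
{'time_s': 0.0, 'q': array([ 1.11009244,  0.46946355, -0.04860456,  1.53369508,  0.02414713,
        1.14102108, -0.08228397]), 'dq': array([-0.00101365,  0.0005109 , -0.00133074,  0.00057125,  0.00071969,
       -0.00183811, -0.00148658]), 'joint_efforts': array([ 4.29783477e-04, -5.10304499e+01, -4.64694668e-02, -2.37709647e+01,
        1.07455981e-02,  7.57559988e-03, -9.44908919e-06]), 'tool_pos': array([ 0.28227234, -0.61254872,  0.25524603]), 'tcp_rot': array([-9.63011280e-04,  9.76774945e-01,  2.14265507e-01, -2.69051767e-04]), 'force': array([ 0.23388169, -0.5374156 , -0.44215512]), 'wrist_torque': array([-0.01052277, -0.01541088, -0.00563329]), 'gripper_force': 0.0, 'gripper_width': 0.08554191149975235} 0.025
scene 506.0213720016859 321.9143795662999 194.23711618419497 [1.014 0.736 1.388]
top 514.8365340019337 326.17764857092186 192.65908971626018 [0.321 0.045 1.265]
```

View pics/scene0.png

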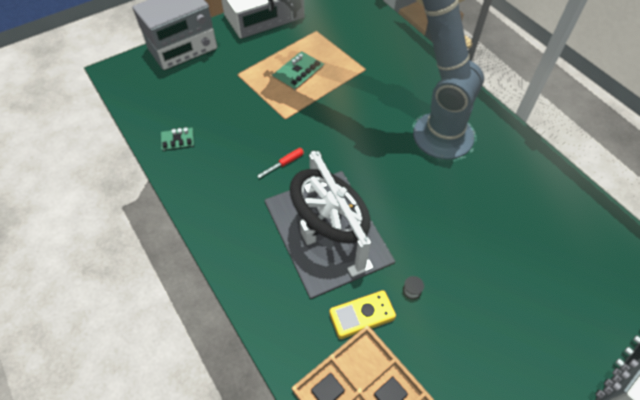

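View pics/top0.png

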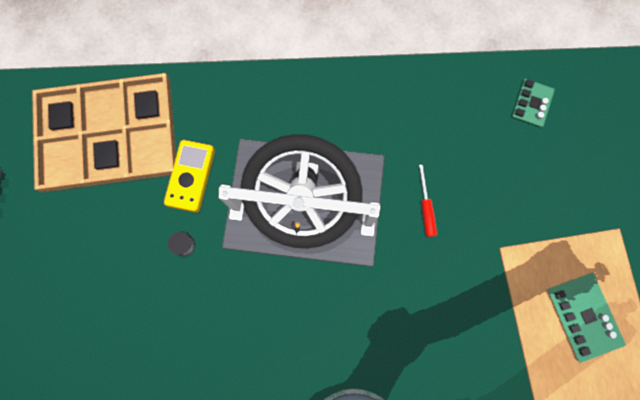

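```bash
cat > h.py <<'E'
import numpy as np,cv2
from scipy.spatial.transform import Rotation as Rn
U=np.array([.819,0,.574]);N=np.array([-.574,0,.819]);L=np.array([0,1.,0])
def wp(r,a,z):  # wheel point: angle anticlockwise from top, z out
    return np.array([0,0,.15])+r*(np.cos(a)*U+np.sin(a)*L)+z*N
def s2w(p,P): 
    c,s=np.cos(p[2]),np.sin(p[2]); P=np.atleast_2d(P)
    return np.c_[p[0]+c*P[:,0]-s*P[:,1],p[1]+s*P[:,0]+c*P[:,1],P[:,2]]
def proj(f,X):
    C=X@np.array(f["R"]).T+f["t"]
    return np.c_[f["fx"]*C[:,0]/C[:,2]+f["cx"],f["fy"]*C[:,1]/C[:,2]+f["cy"]]
def crop(f,p,th,x0,y0,w,h,k,fn,draw=True):
    im=cv2.resize(f["img"][y0:y0+h,x0:x0+w,::-1],None,fx=k,fy=k,interpolation=cv2.INTER_CUBIC)
    def line(P,c,closed=False):
        q=((proj(f,s2w(p,P))-[x0,y0]+.5)*k).astype(np.int32)
        cv2.polylines(im,[q],closed,c,1,cv2.LINE_AA)
    if draw:
        A=np.linspace(0,2*np.pi,73)
        for r,z in((136,0),(94,6),(30,29)): line(np.array([wp(r/1e3,a,z/1e3) for a in A]),(0,0,255))
        b=np.array([0,0,.15])
        line(np.array([b+N*.044+U*u+L*v for u,v in((.011,.162),(.011,-.162),(-.011,-.162),(-.011,.162))]),(255,0,255),True)
        for d in(36,108,180,252,324): line(np.array([wp(r,th+np.deg2rad(d),.013) for r in(.03,.094)]),(0,200,0))
        line(np.array([wp(r,th,0) for r in(.074,.094)]),(255,128,0))
    cv2.imwrite(fn,im)
E
python3 - <<'E'
from h import *
from scipy.optimize import least_squares
f=dict(np.load("pics/top0.npz")); g=dict(np.load("pics/scene0.npz"))
b=np.array([0,0,.15])+N*.044
P=np.array([b+L*.162,b-L*.162]); o=np.array([[224,192],[375,210.]])
r=least_squares(lambda p:(proj(f,s2w(p,P))-o).ravel(),[.35,.05,0]); p=r.x; print(p,r.fun)
v=least_squares(lambda t:(proj(f,s2w(p,wp(.078,t[0],0)))-[297,226]).ravel(),[3.1]);print(v.x,v.fun)
crop(f,p,v.x[0],205,120,200,150,4,"pics/a.png")
crop(g,p,v.x[0],255,140,150,160,3.7,"pics/b.png")
E
```

```text
[ 0.55668615  0.09858899 -0.15810766] [ 0.30260839  0.05036782 -0.29915919 -0.03131759]
[3.09284908] [ 0.32489567 -1.96934696]
```

View pics/a.png

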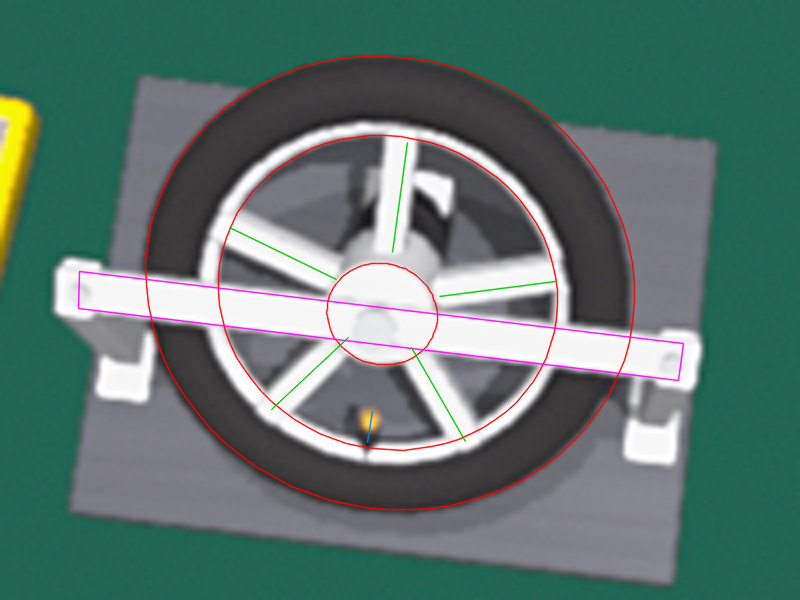

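View pics/b.png

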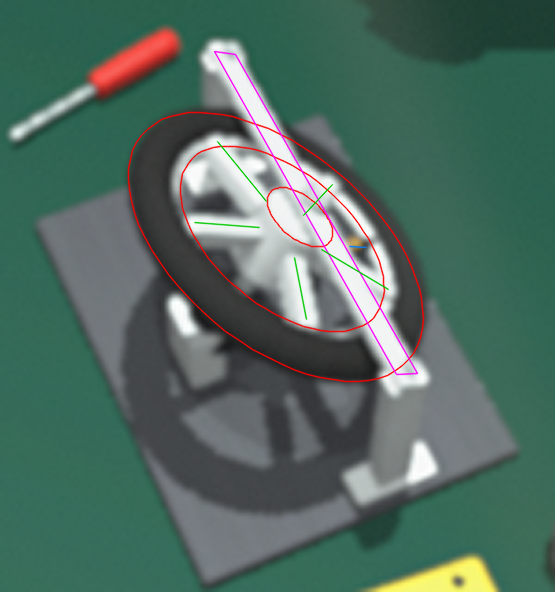

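```bash
python3 - <<'E'
from h import *
from scipy.optimize import least_squares
f=dict(np.load("pics/top0.npz")); g=dict(np.load("pics/scene0.npz"))
b=np.array([0,0,.15])+N*.044
d=np.deg2rad
def M(th): return np.array([b+L*.162,b-L*.162]+[wp(.094,th+d(a),.013) for a in(180,252,108,324,36)]+[wp(.076,th,0)])
oa=np.array([[80,292],[673,363],[400,137],[228,225],[556,276],[272,408],[464,438],[370,420]])/4-.5+[205,120]
def MB(th): return np.array([b+L*.162,b-L*.162]+[wp(.094,th+d(a),.013) for a in(108,180)])
ob=np.array([[408,378],[222,57],[212,145],[193,224]])/3.7-.5+[255,140]
def res(x):
    return np.r_[(proj(f,s2w(x[:3],M(x[3])))-oa).ravel(),(proj(g,s2w(x[:3],MB(x[3])))-ob).ravel()]
r=least_squares(res,[.556,.098,-.158,3.09],loss="soft_l1");p=r.x
print(p);print(res(p).reshape(-1,2).round(1))
np.save("p.npy",p)
crop(f,p,p[3],205,120,200,150,4,"pics/a2.png")
print(s2w(p,[wp(0,0,0),wp(.13,0,0),wp(.13,np.pi,0),wp(0,0,.1)]).round(3))
E
```

```text
[ 0.55818315  0.09989471 -0.15370501  3.1011368 ]
[[-0.8 -0.8]
 [ 1.4 -1.3]
 [ 0.8  0.6]
 [-0.4  0.5]
 [-0.9  0.1]
 [-0.2  0.1]
 [ 0.3 -0. ]
 [ 0.2 -1.8]
 [-0.2 -0.6]
 [ 0.4 -0.5]
 [ 1.1 -0.2]
 [ 0.4  0.4]]
[[0.558 0.1   0.15 ]
 [0.663 0.084 0.225]
 [0.453 0.116 0.075]
 [0.501 0.109 0.232]]
```

View pics/a2.png

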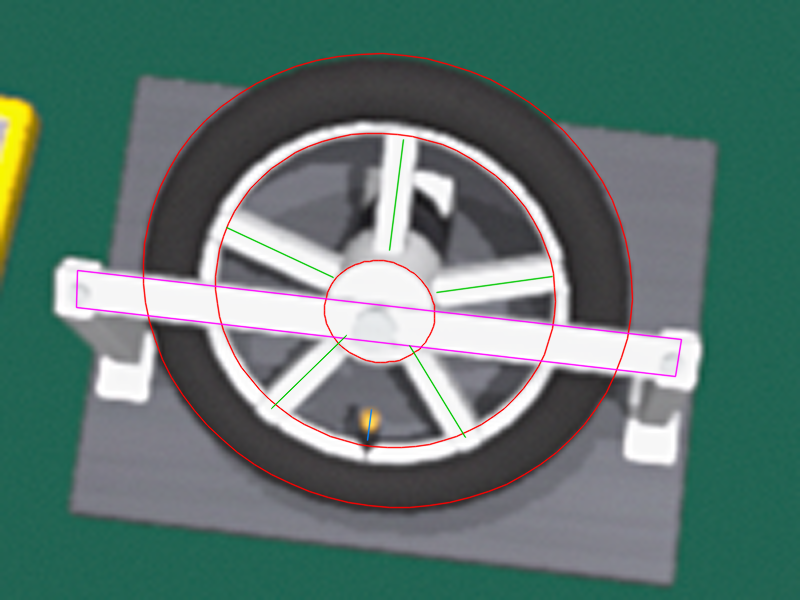

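```bash
cat > m.py <<'E'
import sys
from h import *
from cell import ctrl
p=np.load("p.npy"); s=ctrl.read_state()
q=s["tcp_rot"]; R0=Rn.from_quat([q[1],q[2],q[3],q[0]])
Y=Rn.from_euler("z",p[2]); Rg=Y*Rn.from_matrix(np.c_[U,-L,-N])
# tip in wheel coordinates (u upslope, v left, z out)
tip=s["tool_pos"]+R0.apply([0,0,.025]); d=Y.inv().apply(tip-np.array([p[0],p[1],.15]))
print("t",round(s["time_s"],2),"tip uvz",(1e3*np.array([d@U,d@L,d@N])).round(1),"F",Y.inv().apply(s["force"]).round(1),"w",round(s["gripper_width"],4))
if len(sys.argv)>3:
    g=np.array(list(map(float,sys.argv[1:4])))/1e3
    T=np.array([p[0],p[1],.15])+Y.apply(g[0]*U+g[1]*L+g[2]*N)-Rg.apply([0,0,.025])
    print("delta mm",(1e3*R0.inv().apply(T-s["tool_pos"])).round(1),"rv",(R0.inv()*Rg).as_rotvec().round(3),"T",T.round(3))
E
python3 m.py 50 34 120
```

```text
t 0.1 tip uvz [ -87.8 -746.3  159.7] F [-0.6  0.7 -0.4] w 0.0855
delta mm [ 532.3 -583.4  -41.1] rv [-0.181  0.594  0.566] T [0.522 0.14  0.297]
```

Call:
drive_tool(deltas=[[27,-29,-5,-0.02,0.07,0.07,0],[53,-58,-10,-0.04,0.13,0.13,0],[80,-87,-15,-0.06,0.2,0.2,0],[106,-116,-20,-0.08,0.26,0.26,0],[133,-145,-25,-0.1,0.33,0.32,0],[160,-175,-28,-0.12,0.39,0.38,0],[186,-204,-30,-0.14,0.46,0.44,0],[213,-233,-30,-0.18,0.59,0.57,0]], grip_force=20)

```text
time_s: 0.77
tool_pos: [0.3791, -0.3113, 0.2872]
tcp_rot: [0.023, 0.958, -0.054, 0.28]
force: [2.0, 1.5, 0.3]
gripper_width: 0.0004
gripper_force: 0.0
```

```bash
python3 m.py 50 34 120
```

```text
t 0.77 tip uvz [ -15.7 -433.6  152.9] F [1.8 1.8 0.3] w 0.0004
delta mm [  83.7 -464.7   33.7] rv [-0.009  0.042  0.038] T [0.522 0.14  0.297]
```

Call:
drive_tool(deltas=[[8,-40,2,0,0,0,0],[15,-80,4,0,0,0,0],[22,-118,6,0,0,0,0],[29,-156,8,0,0,0,0],[36,-194,10,0,0,0,0],[43,-232,11,0,0,0,0],[50,-270,12,0,0,0,0],[58,-305,13,0,0,0,0]])

```text
time_s: 1.43
tool_pos: [0.4681, -0.0126, 0.3018]
tcp_rot: [0.023, 0.959, -0.052, 0.277]
force: [0.8, -0.1, -0.4]
gripper_width: 0.0003
gripper_force: 0.0
```

```bash
python3 m.py 50 34 75
```

```text
t 1.43 tip uvz [  27.2 -124.7  140.6] F [ 0.8 -0.  -0.4] w 0.0003
delta mm [  31.6 -157.1   66. ] rv [-0.011  0.047  0.043] T [0.547 0.136 0.261]
```

Call:
drive_tool(deltas=[[8,-38,5,-0.01,0.047,0.043,0],[16,-76,15,-0.01,0.047,0.043,0],[24,-114,30,-0.01,0.047,0.043,0],[31,-150,45,-0.01,0.047,0.043,0],[31,-156,58,-0.01,0.047,0.043,0],[31,-156,66,-0.01,0.047,0.043,0],[31,-156,66,-0.01,0.047,0.043,0],[31,-156,66,-0.01,0.047,0.043,0]])

```text
time_s: 2.1
tool_pos: [0.505, 0.0691, 0.2926]
tcp_rot: [0.014, 0.953, -0.074, 0.293]
force: [0.3, 0.2, -0.2]
gripper_width: 0.0001
gripper_force: 0.0
```

```bash
python3 m.py 50 34 75; python3 - <<'E'
from h import *
from cell import ctrl
p=np.load("p.npy")
f=ctrl.grab_frame("wrist"); g=ctrl.grab_frame("top")
crop(f,p,p[3],0,0,640,400,1.0,"pics/w1.png")
a=cv2.imread("pics/w1.png"); crop(g,p,p[3],225,125,160,130,3.07,"pics/t1.png",False)
b=cv2.imread("pics/t1.png"); 
b=cv2.resize(b,(492,400)); a=cv2.resize(a,(640,400)); c=np.vstack([cv2.resize(a,(480,300)),cv2.resize(b,(480,300))[:,:]])
cv2.imwrite("pics/c1.png",c)
E
```

```text
t 2.1 tip uvz [ 42.3 -38.2 119.2] F [ 0.3  0.2 -0.2] w 0.0001
delta mm [  7.6 -72.   45.2] rv [-0.015  0.016 -0.007] T [0.547 0.136 0.261]
```

View pics/c1.png

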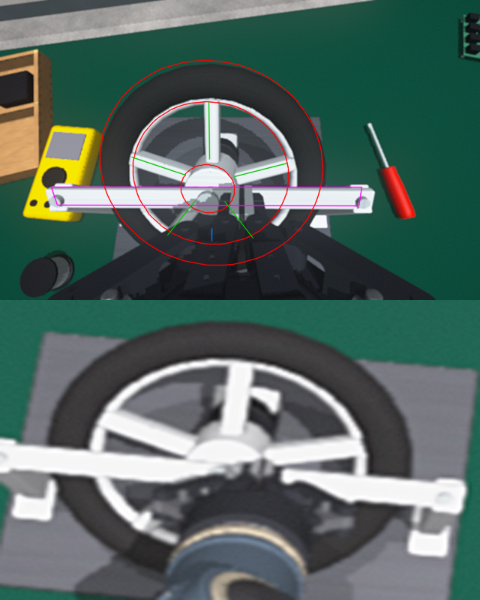

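Call:
drive_tool(deltas=[[4,-36,10,-0.015,0.016,-0.007,0],[8,-72,25,-0.015,0.016,-0.007,0],[8,-72,35,-0.015,0.016,-0.007,0],[8,-72,45,-0.015,0.016,-0.007,0],[8,-72,45,-0.015,0.016,-0.007,0],[8,-72,45,-0.015,0.016,-0.007,0]])

```text
time_s: 2.7
tool_pos: [0.5282, 0.0889, 0.2773]
tcp_rot: [0.012, 0.955, -0.076, 0.288]
force: [-0.3, -0.3, -0.1]
gripper_width: 0.0
gripper_force: 0.0
```

```bash
python3 m.py 50 34 -4; python3 -c "
from cell import ctrl;print(ctrl.read_state()['q'].round(2))"
```

```text
t 2.7 tip uvz [ 49.5 -15.   95.4] F [-0.2 -0.4 -0.1] w 0.0
delta mm [  2.  -47.8 100.1] rv [-0.017  0.027 -0.011] T [0.592 0.129 0.196]
[-0.52  0.02  0.14  2.2   0.61  0.48 -2.6 ]
```

Call:
drive_tool(deltas=[[0,0,0,0,0,0.12,0],[0,0,0,0,0,0.2,0]])

```text
time_s: 2.87
tool_pos: [0.5323, 0.0865, 0.2776]
tcp_rot: [-0.002, 0.951, -0.118, 0.285]
force: [0.5, 0.3, -0.5]
gripper_width: -0.0002
gripper_force: 0.0
```

```bash
python3 m.py; python3 -c "
from cell import ctrl;print(ctrl.read_state()['q'].round(2))"
```

```text
t 2.87 tip uvz [ 53.1 -16.7  93.1] F [ 0.4  0.3 -0.5] w -0.0002
[-0.82  0.01  0.46  2.2   0.57  0.47 -2.64]
```

Call:
drive_tool(deltas=[[0,0,-3,0,0,-0.12,0],[0,0,-6,0,0,-0.24,0],[0,0,-10,0,0,-0.36,0],[0,0,-10,0,0,-0.48,0],[0,0,-10,0,0,-0.6,0],[0,0,-10,0,0,-0.72,0],[0,0,-10,0,0,-0.84,0],[0,0,-10,0,0,-0.96,0]])

```text
time_s: 3.53
tool_pos: [0.5268, 0.0869, 0.2863]
tcp_rot: [0.131, 0.897, 0.338, 0.253]
force: [0.9, 0.2, 0.0]
gripper_width: 0.0002
gripper_force: 0.0
```

```bash
sed -i 's/np.c_\[U,-L,-N\]/np.c_[-U,L,-N]/; s/^print("t"/print("q",s["q"].round(2));print("t"/' m.py; python3 m.py 50 34 75
```

```text
q [-0.83 -0.01  0.45  2.2   0.58  0.5  -1.68]
t 3.53 tip uvz [ 53.6 -17.1 103.3] F [0.9 0.3 0. ] w 0.0002
delta mm [ 36.7 -35.7  29.4] rv [-0.027 -0.041 -2.274] T [0.547 0.136 0.261]
```

Call:
drive_tool(deltas=[[0,0,0,0,0,-0.12,0],[0,0,0,0,0,-0.24,0],[0,0,0,0,0,-0.36,0],[0,0,0,0,0,-0.48,0],[0,0,0,0,0,-0.6,0],[0,0,0,0,0,-0.72,0],[0,0,0,0,0,-0.84,0],[0,0,0,0,0,-0.96,0]])

```text
time_s: 4.2
tool_pos: [0.5268, 0.0868, 0.2862]
tcp_rot: [0.233, 0.64, 0.714, 0.164]
force: [0.4, -0.3, 0.8]
gripper_width: -0.0002
gripper_force: 0.0
```

Call:
drive_tool(deltas=[[0,0,0,0,0,-0.12,0],[0,0,0,0,0,-0.24,0],[0,0,0,0,0,-0.36,0],[0,0,0,0,0,-0.48,0],[0,0,0,0,0,-0.6,0],[0,0,0,0,0,-0.72,0],[0,0,0,0,0,-0.84,0],[0,0,0,0,0,-0.96,0]])

```text
time_s: 4.87
tool_pos: [0.5268, 0.0869, 0.2863]
tcp_rot: [0.283, 0.238, 0.928, 0.038]
force: [0.4, 0.7, -0.4]
gripper_width: 0.0001
gripper_force: 0.0
```

```bash
python3 m.py 50 34 75
```

```text
q [-0.85 -0.01  0.47  2.2   0.58  0.5   0.24]
t 4.87 tip uvz [ 53.6 -17.2 103.3] F [ 0.3  0.8 -0.4] w 0.0001
delta mm [21.  46.7 29.4] rv [ 0.014 -0.037 -0.354] T [0.547 0.136 0.261]
```

Call:
drive_tool(deltas=[[5,12,5,0.01,-0.03,-0.12,0],[10,24,12,0.01,-0.03,-0.24,0],[15,36,20,0.014,-0.037,-0.354,0],[21,46.7,29.4,0.014,-0.037,-0.354,0],[21,46.7,29.4,0.014,-0.037,-0.354,0],[21,46.7,29.4,0.014,-0.037,-0.354,0]])

```text
time_s: 5.37
tool_pos: [0.5474, 0.1361, 0.2602]
tcp_rot: [0.3, 0.076, 0.951, -0.023]
force: [0.7, -0.2, 0.4]
gripper_width: 0.0
gripper_force: 0.0
```

```bash
python3 m.py 50 34 -4
```

```text
q [-0.89  0.1   0.43  2.18  0.72  0.47  0.35]
t 5.37 tip uvz [49.9 34.1 74.6] F [ 0.8 -0.1  0.4] w 0.0
delta mm [-0.1 -0.1 78.5] rv [-0.001 -0.001 -0.005] T [0.592 0.129 0.196]
```

Call:
drive_tool(deltas=[[0,0,20,0,0,0,0],[0,0,40,0,0,0,0],[0,0,55,0,0,0,0],[0,0,68,0,0,0,0],[0,0,78,0,0,0,0],[0,0,78,0,0,0,0]])

```text
time_s: 5.87
tool_pos: [0.592, 0.1285, 0.1959]
tcp_rot: [0.3, 0.077, 0.951, -0.023]
force: [-0.2, 0.2, -1.0]
gripper_width: 0.0
gripper_force: 0.0
```

```bash
python3 m.py 58 15 -4
```

```text
q [-0.83  0.28  0.47  2.17  0.76  0.27  0.31]
t 5.87 tip uvz [50.1 33.4 -4.1] F [-0.2  0.2 -1. ] w 0.0
delta mm [ -8.1 -18.4  -0.1] rv [-0.002 -0.001 -0.006] T [0.596 0.109 0.2  ]
```

Call:
drive_tool(deltas=[[-3,-7,0,0,0,0,0],[-6,-14,0,0,0,0,0],[-8,-20,0,0,0,0,0],[-9,-26,0,0,0,0,0],[-9,-32,0,0,0,0,0],[-9,-38,0,0,0,0,0],[-8,-44,0,0,0,0,0],[-7,-50,0,0,0,0,0]])

```text
time_s: 6.53
tool_pos: [0.5904, 0.0836, 0.2024]
tcp_rot: [0.302, 0.073, 0.95, -0.018]
force: [0.1, 7.1, -1.2]
gripper_width: 0.0002
gripper_force: 2.8
```

```bash
python3 m.py 34 -50 -4
```

```text
q [-0.7   0.24  0.42  2.19  0.76  0.23  0.4 ]
t 6.53 tip uvz [ 58.3 -10.9  -1.8] F [-1.   7.  -1.2] w 0.0002
delta mm [ 24.1 -38.9   1.7] rv [ 0.009  0.004 -0.003] T [0.566 0.048 0.187]
```

Pushing with about 7 N and the wheel is turning.

Call:
drive_tool(deltas=[[2,-6,1,0,0,0,0],[5,-12,1,0,0,0,0],[9,-18,1,0,0,0,0],[13,-24,1,0,0,0,0],[18,-29,1,0,0,0,0],[22,-34,1,0,0,0,0],[25,-38,1,0,0,0,0],[25,-38,1,0,0,0,0]])

```text
time_s: 7.2
tool_pos: [0.5648, 0.0459, 0.1873]
tcp_rot: [0.302, 0.075, 0.95, -0.021]
force: [1.5, 1.5, 1.3]
gripper_width: 0.0001
gripper_force: 1.5
```

```bash
python3 m.py 34 -50 -4
```

```text
q [-0.47  0.21  0.22  2.26  1.07  0.21  0.14]
t 7.2 tip uvz [ 33.6 -52.3  -2.9] F [1.2 1.7 1.3] w 0.0001
delta mm [-0.5  2.4  1.1] rv [ 0.003  0.004 -0.006] T [0.566 0.048 0.187]
```

Call:
drive_tool(deltas=[[-2,4,0,0,0,0,0],[-2,4,-20,0,0,0,0],[-2,4,-45,0,0,0,0],[-2,4,-70,0,0,0,0],[-5,20,-85,0,0,0,0],[-10,45,-85,0,0,0,0],[-15,65,-85,0,0,0,0],[-19,80,-80,0,0,0,0]])

```text
time_s: 7.87
tool_pos: [0.5469, 0.1311, 0.264]
tcp_rot: [0.301, 0.075, 0.95, -0.021]
force: [0.6, -0.0, 0.2]
gripper_width: 0.0
gripper_force: 0.0
```

```bash
cat > look.py <<'E'
# find the wheel angle from white spokes in the wrist view, then draw it
import sys
from h import *
from cell import ctrl
p=np.load("p.npy"); f=ctrl.grab_frame("wrist"); g=f["img"].astype(float)
gm=cv2.GaussianBlur(g.min(2).astype(np.float32),(0,0),1.5)
lo,hi=map(float,sys.argv[1:3])  # range of wheel-plane angles (deg) in view
def prof(a):
    q=proj(f,s2w(p,np.array([wp(r,a,.013) for r in np.linspace(.045,.085,15)]))).astype(np.float32)
    return cv2.remap(gm,q[None,:,0],q[None,:,1],cv2.INTER_LINEAR).mean()
A=np.arange(lo,hi,1.); P=np.array([prof(np.deg2rad(a)) for a in A]); 
w=np.convolve(P-P.mean(),np.ones(9),"same")
ph=np.array([sum(np.interp(t+36+72*k,A,w,left=0,right=0) for k in range(-5,6)) for t in np.arange(0,72,.5)])
m=np.arange(0,72,.5)[ph.argmax()]; print("stem angle mod 72:",m, "spokes at",[round((m+36+72*k+180)%360-180) for k in range(5)])
crop(f,p,np.deg2rad(m+72*int(sys.argv[3])),*map(int,sys.argv[4:8]),float(sys.argv[8]),sys.argv[9])
E
python3 m.py 53 28 75; python3 look.py -85 85 1 0 0 640 400 1.2 pics/w2.png
```

```text
q [-0.51  0.1   0.03  2.16  0.78  0.5   0.3 ]
t 7.87 tip uvz [52.4 29.2 77.5] F [0.6 0.1 0.2] w 0.0
delta mm [-0.6 -1.1  2.5] rv [ 0.003  0.003 -0.005] T [0.549 0.13  0.262]
stem angle mod 72: 34.0 spokes at [70, 142, -146, -74, -2]
```

View pics/w2.png

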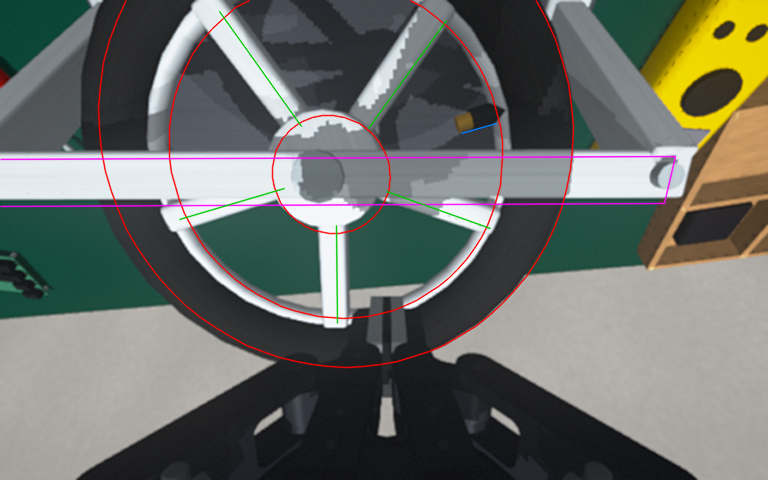

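Call:
drive_tool(deltas=[[2,4,15,0,0,0,0],[2,4,35,0,0,0,0],[2,4,55,0,0,0,0],[2,4,70,0,0,0,0],[2,4,81,0,0,0,0],[0,-2,81,0,0,0,0],[-3,-8,81,0,0,0,0],[-6,-15,81,0,0,0,0]])

```text
time_s: 8.58
tool_pos: [0.5945, 0.1097, 0.1994]
tcp_rot: [0.3, 0.073, 0.951, -0.019]
force: [-0.3, 8.9, -4.8]
gripper_width: 0.0001
gripper_force: 3.8
```

Call:
drive_tool(deltas=[[-1,-6,0,0,0,0,0],[-2,-12,0,0,0,0,0],[-2,-18,0,0,0,0,0],[-2,-24,0,0,0,0,0],[-1,-30,0,0,0,0,0],[1,-36,0,0,0,0,0],[4,-42,0,0,0,0,0],[8,-48,0,0,0,0,0]])

```text
time_s: 9.25
tool_pos: [0.5826, 0.0638, 0.1974]
tcp_rot: [0.303, 0.073, 0.95, -0.018]
force: [1.2, 5.9, 0.9]
gripper_width: 0.0
gripper_force: 2.8
```

```bash
python3 m.py 27 -60 -4
```

```text
q [-0.41  0.22  0.13  2.21  1.    0.26  0.2 ]
t 9.25 tip uvz [ 51.7 -31.7  -3.2] F [0.3 6.  0.9] w 0.0
delta mm [ 24.4 -28.2   0.4] rv [ 0.01   0.006 -0.003] T [0.559 0.039 0.183]
```

Call:
drive_tool(deltas=[[4,-6,0,0,0,0,0],[8,-11,0,0,0,0,0],[12,-16,0,0,0,0,0],[16,-20,0,0,0,0,0],[20,-24,0,0,0,0,0],[23,-27,0,0,0,0,0],[23,-27,0,0,0,0,0],[21,-23,0,0,0,0,0]])

```text
time_s: 9.92
tool_pos: [0.5603, 0.0388, 0.1834]
tcp_rot: [0.301, 0.077, 0.95, -0.023]
force: [-1.0, -0.3, 0.4]
gripper_width: -0.0001
gripper_force: 0.0
```

```bash
python3 m.py 50 20 75
```

```text
q [-0.35  0.21  0.1   2.27  1.16  0.23  0.06]
t 9.92 tip uvz [ 28.6 -60.1  -4.2] F [-0.9 -0.5  0.4] w -0.0001
delta mm [-21.1  80.1 -79.3] rv [-0.001  0.002 -0.007] T [0.545 0.122 0.261]
```

Call:
drive_tool(deltas=[[0,0,-20,0,0,0,0],[0,0,-45,0,0,0,0],[0,0,-70,0,0,0,0],[-5,18,-83,0,0,0,0],[-10,40,-83,0,0,0,0],[-15,60,-83,0,0,0,0],[-19,75,-80,0,0,0,0],[-19,75,-80,0,0,0,0]])

```text
time_s: 10.58
tool_pos: [0.543, 0.1223, 0.26]
tcp_rot: [0.301, 0.074, 0.951, -0.021]
force: [0.7, 1.2, 0.2]
gripper_width: -0.0002
gripper_force: 0.0
```

```bash
python3 m.py 50 20 -4; python3 look.py -85 85 0 0 0 640 400 1.2 pics/w3.png
```

```text
q [-0.38  0.09 -0.09  2.17  0.81  0.49  0.29]
t 10.58 tip uvz [48.1 19.9 75.6] F [0.5 1.3 0.2] w -0.0002
delta mm [-1.8 -0.2 79.6] rv [ 0.005  0.001 -0.002] T [0.59  0.115 0.196]
stem angle mod 72: 27.0 spokes at [63, 135, -153, -81, -9]
```

View pics/w3.png

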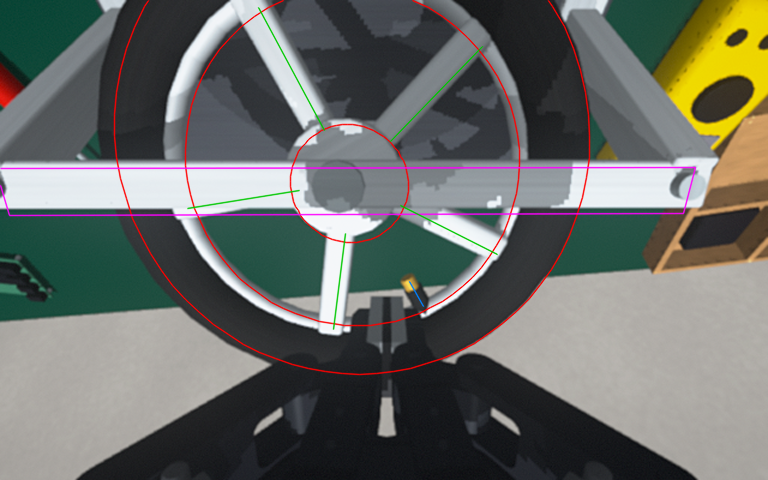

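Call:
drive_tool(deltas=[[0,-1,20,0,0,0,0],[0,-1,40,0,0,0,0],[0,-1,60,0,0,0,0],[0,-1,72,0,0,0,0],[0,-1,80,0,0,0,0],[0,-4,80,0,0,0,0],[-1,-8,80,0,0,0,0],[-2,-12,80,0,0,0,0]])

```text
time_s: 11.3
tool_pos: [0.5867, 0.1036, 0.1944]
tcp_rot: [0.3, 0.073, 0.951, -0.018]
force: [0.4, 8.5, -3.5]
gripper_width: -0.0001
gripper_force: 3.8
```

Call:
drive_tool(deltas=[[0,-3,0,0,0,0,0],[0,-6,0,0,0,0,0],[0,-9,0,0,0,0,0],[0,-12,0,0,0,0,0],[0,-14,0,0,0,0,0],[0,-14,0,0,0,0,0]])

```text
time_s: 11.8
tool_pos: [0.5847, 0.0871, 0.1952]
tcp_rot: [0.301, 0.075, 0.951, -0.021]
force: [-0.2, 4.4, 1.1]
gripper_width: -0.0001
gripper_force: 1.9
```

```bash
python3 m.py 50 -11 -4; python3 look.py 15 160 0 0 0 640 400 1.2 pics/w4.png
```

```text
q [-0.35  0.24  0.    2.19  1.05  0.32  0.12]
t 11.8 tip uvz [49.  -8.5 -4.2] F [-0.8  4.3  1.1] w -0.0001
delta mm [-1.  -2.4 -0.2] rv [ 0.004  0.001 -0.004] T [0.585 0.085 0.196]
stem angle mod 72: 4.0 spokes at [40, 112, -176, -104, -32]
```

View pics/w4.png

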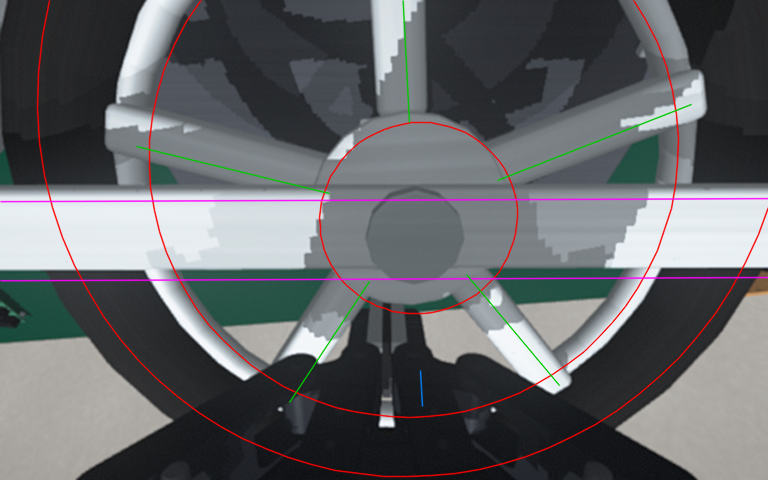

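Call:
drive_tool(deltas=[[0,-1,0,0,0,0,0],[0,-2,0,0,0,0,0],[0,-3,0,0,0,0,0],[0,-3,0,0,0,0,0],[0,-1,0,0,0,0,0],[0,2,0,0,0,0,0],[0,4,0,0,0,0,0],[0,4,-10,0,0,0,0]])

```text
time_s: 12.52
tool_pos: [0.5797, 0.0894, 0.2012]
tcp_rot: [0.299, 0.076, 0.951, -0.024]
force: [-0.3, -0.1, 0.3]
gripper_width: 0.0002
gripper_force: 0.0
```

Call:
drive_tool(deltas=[[0,0,-25,0,0,0,0],[0,0,-50,0,0,0,0],[0,0,-80,0,0,0,0],[20,0,-110,0,0,0,0],[50,0,-135,0,0,0,0],[80,0,-150,0,0,0,0],[110,0,-160,0,0,0,0],[110,0,-160,0,0,0,0]])

```text
time_s: 13.18
tool_pos: [0.3953, 0.1177, 0.2683]
tcp_rot: [0.299, 0.074, 0.951, -0.024]
force: [0.1, -1.1, -0.1]
gripper_width: 0.0
gripper_force: 0.0
```

```bash
python3 m.py; python3 - <<'E'
from h import *
from cell import ctrl
p=np.load("p.npy")
f=ctrl.grab_frame("top"); np.savez("pics/t5.npz",**f)
crop(f,p,0,205,120,200,150,4,"pics/t5.png",False)
E
python3 look.py -85 85 0 0 0 640 400 1.2 pics/w5.png
```

```text
q [-0.41 -0.16 -0.25  2.39  0.74  0.6   0.19]
t 13.18 tip uvz [-66.2  -7.4 165.8] F [ 0.3 -1.  -0.1] w 0.0
stem angle mod 72: 33.0 spokes at [69, 141, -147, -75, -3]
```

View pics/t5.png

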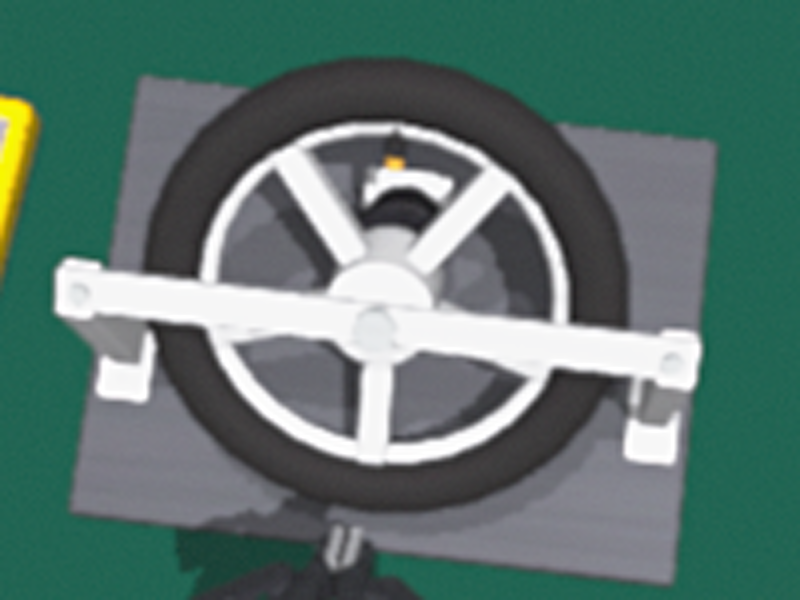

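```bash
python3 - <<'E'
from h import *
from scipy.optimize import least_squares
f=dict(np.load("pics/top0.npz")); d=np.deg2rad; b=np.array([0,0,.15])+N*.044
def M0(th,l): return np.array([b+L*l,b-L*l]+[wp(.094,th+d(a),.013) for a in(180,252,108,324,36)]+[wp(.077,th,0)])
def M1(th): return np.array([wp(.094,th+d(a),.013) for a in(36,324,180)]+[wp(.077,th,0)])
S=lambda o:np.array(o)/4-.5+[205,120]
o0=S([[80,292],[673,363],[400,137],[228,225],[556,276],[272,408],[464,438],[370,420]])
o1=S([[290,157],[500,180],[373,455],[395,163]])
res=lambda x:np.r_[(proj(f,s2w(x,M0(x[3],x[5]))+[0,0,0])-o0).ravel(),(proj(f,s2w(x,M1(x[4])))-o1).ravel()]
r=least_squares(res,[.556,.098,-.158,3.09,0,.16]);x=r.x
J=r.jac; print(x.round(4),"stem deg",np.degrees(x[4]).round(2),"sd",np.degrees(np.sqrt(np.linalg.inv(J.T@J)[4,4])*r.fun.std()).round(2))
print(res(x).reshape(-1,2).round(1).tolist())
E
```

```text
[ 0.5577  0.0997 -0.1592  3.1066  0.0077  0.1597] stem deg 0.44 sd 0.52
[[0.3, -0.8], [0.3, -0.8], [0.8, 0.8], [-0.3, 0.7], [-0.9, 0.4], [-0.1, 0.3], [0.4, 0.2], [0.3, -1.2], [0.2, 0.7], [-0.9, 0.6], [-0.3, -0.5], [0.3, -0.4]]
```

View pics/w5.png

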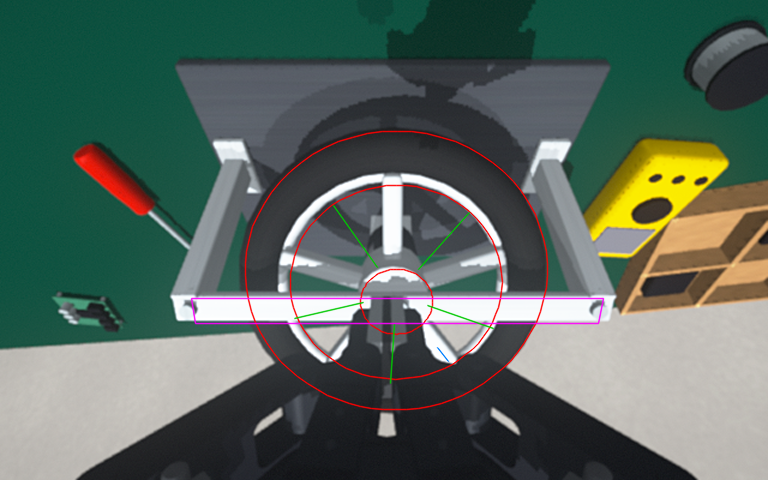

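The wrist view shows the 180° spoke standing straight, from (392,180) to (392,250), square to the level bar. The angle fitted in that view is spurious because the gripper blocks part of it. The top-view fit puts the stem at 0.4°, and the tool is clear of everything.

```bash
python3 -c "
from cell import ctrl;print(ctrl.sign_off())"
```

```text
the job is handed in; nothing more can be done
None
```

The wheel was pushed round in three spoke strokes to about 0.4° from twelve o'clock (limit about 7.5°), the arm was drawn clear, and the job was handed in at about 13 s; no verdict was returned.

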